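Nest the loose corner guard over its mate

ROBOT

A 6-joint arm with a two-finger parallel gripper is mounted at the origin on a cart in front of the work surface, level with it; the furniture and walls round the work are solid. World frame = base frame: x ahead of the robot, y to its left, z up, the work surface at z = 0. Lengths are in mm, angles in rad, forces in N, time in s.
With the tool pointing down it reaches from about 275 to 750 mm from the base axis. Payload 10.2 kg.
Tool frame: the origin (TCP) lies at the very end of the fingers, on their centre line; the grasp point (between the pads) lies 19 mm behind it (ctrl.grip_depth is the distance from the TCP to the grasp point, in mm); z points along the fingers, x is the direction in which the jaws open and shut, and the axes are right-handed (so a half turn about z gives the same grasp; the last joint's range is limited). The gripper opens to 85 mm and grips with 20 to 120 N. Pads are 22 mm wide; open, the fingers measure 114 mm over their backs; the gripper's body (76 mm by 85 mm) begins 54 mm behind the grasp point. The pads swing forward as they close: fully open they stand 13 mm farther back than shut.
Start: joints at [-1.481, 0.313, 1.498, -0, 1.331, -0.223], TCP at [161.542, -499.535, 231.294] pointing down, gripper open.
Joint ranges: [-2.94, 2.94], [-0.97, 2.17], [0.19, 2.56], [-1.23, 4.37], [0.02, 3.11], [-2.88, 2.88]. Speed limits (rad/s): [2.39, 2.39, 3.01, 3.14, 3.14, 3.14].

INTERFACE

Orientations are given as a unit quaternion [w, x, y, z].
In Python, from rig import ctrl gives the robot as it stands.
- The arm moves only by the tool play_rows, never from a script. Its argument "motion" is a list of rows, each a list of 2 entries, a list of its own where there are three numbers: the shift along the tool's x, y, z in mm, then the turn, a rotation vector about the tool's x, y, z in degrees. A call has 1 to 20 rows; each row shifts and turns the commanded pose from where the row before left it, along the tool's axes as they then stand; what a row does not reach is not made up. A row lasts 1/12 s, in which the tool goes at most 41.7 mm and 7.16 degrees, less where a joint would pass 70% of its speed; a pose out of reach is approached as far as the arm can. A call with a gripper value outside its range is refused whole. "fingers" is the finger opening in mm, from 0 to 85.4, set as the call begins (left out, the last holds). The fingers move at their own pace and stop on an object; "squeeze" is the grip in N (left out, the last holds). Time passes only in rows, so rows that do not move let the fingers close. It gives the time, the measured TCP pose, the force and the opening at its end, in the units of the state.
- ctrl.sense(): the state, without advancing time (a new reading comes with each control period).
- ctrl.capture(name): name is "side" or "top"; returns the picture (384x512x3 uint8, red, green, blue); there is no depth.
- ctrl.get_calibration(name): a dict with "K" (3x3 intrinsics, pixels), "k1" (the pictures are not rectified: a ray, as slopes to the right and down, at radius r is drawn at 1 + k1 r^2 times it, then the intrinsics apply), "R" (3x3) and "t" (3): a world point X has camera coordinates R X + t. Camera axes: x right, y down, z forward; pixel columns grow to the right and rows downward; lengths in mm; the calibration is good to about 2 mm. A picture is of the moment at which its call begins. get_calibration takes no time and is no camera call.
- ctrl.finish_job(): hands the job in, once; it reports no verdict.
Trained networks look in the newest picture that a camera, given by its name, has taken for a name from the list of things; names that differ only in an ending like _2 or _b are one class to them, and where a whole thing is asked for, a point or a joint stands for the part that bears it (a point fixed in the world has none). Each returns a list of dicts, best first, with "p" (0 to 1); they miss things now and then, are a little off and sometimes report something else, mostly with a low value. They report only what shows in the picture. A call takes as long as a camera call. They do not tell look-alikes from the thing itself.
- ctrl.spot_in(camera, name): "position" ([column, row] as shares, 0 to 1, of the picture: columns of its width, rows of its height, amid what is visible of it).
The state is a dict: "time_s": time; "joints": joint angles; "dq": joint speeds; "tau": joint torques, N m; "eef_pos": TCP position; "ee_rot": TCP orientation; "force": force on the tool from outside, world axes, zero at the start; "wrist_torque": the same for the moment, N m; "grip_width": opening from 0.0 (shut) to 1.0 (fully open).
Only numpy, scipy, OpenCV 4.12 (cv2) and the standard library are available. Lean on these libraries where they do the work, as an engineer would, in place of code of your own. Each camera call takes 0.05 s, during which the arm holds its last target. There are 200 camera calls.

TASK

Put the loose blue corner guard away on the wooden stand: nest it over the blue guard already screwed down there, ridge over ridge and fully seated, legs aligned and ends about flush, then let go. Leave the yellow guard where it is.

Things in the scene. Friction and masses are not known exactly. Their poses are not given: they have to be found in the camera images.
- guard_blue: Loose blue plastic corner guard: right-angled section, two legs 36 mm wide, 5 mm thick, 60 mm long, 60 g. Stands ridge up like a tent on its leg edges, 51 mm wide, ridge 29 mm high. Its cut ends are flat and upright: can be gripped from above end to end (60 mm) just below the ridge. Origin: underside centre, level with the leg edges; y along the ridge, z up. Turned half round it is the same.
- stand: Fixed wooden board, 90 (x) by 100 (y) by 12 mm thick, with a blue guard of the same shape and size screwed on at its centre, ridge up along y, 41 mm above the counter. Origin: centre of the board's underside, on the counter; z up. A guard nested over the fixed one sits 7 mm higher than it: origin 19 mm above the stand's origin, ridge 48 mm above the counter.
- guard_yellow: Loose yellow corner guard of the same shape and size, to be left alone. Origin and axes as for the loose blue one. The two loose guards may have swapped places.
Mind the look-alikes: they are no part of the job. Leave any turquoise look-alike of the guard_blue alone. What is shaped like the stand but black is not meant.

How it is judged:
By the outcome, as a careful person would: the job done as asked, in the order asked, and still so for the second after the job is handed in, with the robot touching nothing.
It also fails if it takes over 35 s, if anything falls off the work surface, if the arm or the gripper's body presses on something with over 40 N, if the wrist force passes 120 N, or if a joint passes its speed limit or range.

## Working session

There is one attempt and no reset: what is moved stays moved. The work goes in short steps, Python scripts to look and compute and a tool call to move; the robot and the scene stay as the last step left them, time stands still between calls to the robot, and variables do not carry over. Pictures are saved under pics/ and viewed, about 8 in all and at most 12, crops included, and the job is handed in when it is done.

Besides the shell and the picture viewer there is one more tool, called after "Request:" by a JSON object that holds its "method" and its "body", one argument or row to a line. play_rows: Moves the arm, as the interface text tells. Its arguments: {"type":"object","properties":{"motion":{"type":"array"},"fingers":{"type":"number"},"squeeze":{"type":"number"}},"required":["motion"]}

```bash
mkdir -p pics; cat > h.py <<'E'
import numpy as np,cv2
from rig import ctrl
def ray(cam,px):
    c=ctrl.get_calibration(cam);K=np.array(c["K"]);R=np.array(c["R"]);t=np.array(c["t"])
    d=np.linalg.solve(K,[px[0],px[1],1.])[:2]
    u=d.copy()
    for _ in range(20): u=d/(1+c["k1"]*(u@u))
    return -R.T@t, R.T@np.array([u[0],u[1],1.])
def onz(cam,px,z):
    o,v=ray(cam,px); return o+v*(z-o[2])/v[2]
def proj(cam,X):
    c=ctrl.get_calibration(cam);x=np.array(c["R"])@np.array(X,float)+np.array(c["t"]);u=x[:2]/x[2]
    u=u*(1+c["k1"]*(u@u));return (np.array(c["K"])@[u[0],u[1],1])[:2]
def save(im,name): cv2.imwrite("pics/"+name,cv2.cvtColor(im,cv2.COLOR_RGB2BGR))
E
python3 - <<'E'
from h import *
t=ctrl.capture("top");s=ctrl.capture("side")
np.save("top0.npy",t);np.save("side0.npy",s)
save(cv2.resize(t,(768,576)),"t0.png");save(cv2.resize(s,(768,576)),"s0.png")
for cam in("top","side"):
  c=ctrl.get_calibration(cam);print(cam,c["K"],c["k1"],-np.array(c["R"]).T@np.array(c["t"]))
  for n in("guard_blue","stand","guard_yellow"):
    print(cam,n,[(round(d["p"],2),np.round(np.array(d["position"])*[512,384]),np.round(onz(cam,np.array(d["position"])*[512,384],15))) for d in ctrl.spot_in(cam,n)])
print(ctrl.sense())
E
```

```text
top [[435.20300538   0.         253.7858962 ]
 [  0.         435.20300538 188.66208441]
 [  0.           0.           1.        ]] -0.026907540435138436 [296.82128427  41.13223733 977.72328555]
top guard_blue [(0.78, array([154., 150.]), array([533., 258.,  15.])), (0.63, array([155., 198.]), array([424., 252.,  15.]))]
top stand [(0.94, array([365., 167.]), array([ 497., -221.,   15.])), (0.93, array([354., 245.]), array([ 322., -190.,   15.])), (0.61, array([154., 150.]), array([532., 257.,  15.]))]
top guard_yellow [(0.85, array([234., 182.]), array([460.,  76.,  15.]))]
side [[415.59590537   0.         255.60754895]
 [  0.         415.59590537 191.22484464]
 [  0.           0.           1.        ]] -0.1555430465738032 [ 461.87579589 -697.30337996  544.84360641]
side guard_blue [(0.88, array([246., 156.]), array([424., 237.,  15.])), (0.49, array([285., 151.]), array([525., 264.,  15.]))]
side stand [(0.75, array([169., 290.]), array([ 305., -220.,   15.])), (0.71, array([282., 297.]), array([ 497., -235.,   15.])), (0.51, array([268., 193.]), array([479.,  69.,  15.]))]
side guard_yellow [(0.89, array([266., 193.]), array([474.,  68.,  15.]))]
{'time_s': 0.4, 'joints': array([-1.48141258e+00,  3.13002468e-01,  1.49781246e+00,  1.28865840e-06,
        1.33100700e+00, -2.23399812e-01]), 'dq': array([-0.00065072,  0.00020716, -0.00253452,  0.00164421, -0.00028392,
        0.0008279 ]), 'tau': array([-1.71321200e-03, -4.11819541e+01, -2.59665298e+01, -2.14327692e-04,
        1.23824218e-03, -3.84275268e-06]), 'eef_pos': array([ 161.5324665 , -499.49490223,  231.19933966]), 'ee_rot': array([-8.67213910e-05,  8.08612397e-01, -5.88341719e-01, -7.49825669e-05]), 'force': array([ 0.52499555, -0.04326701, -0.09935638]), 'wrist_torque': array([0.01598857, 0.00490059, 0.03753963]), 'grip_width': 1.000252991540221}
```

View pics/t0.png

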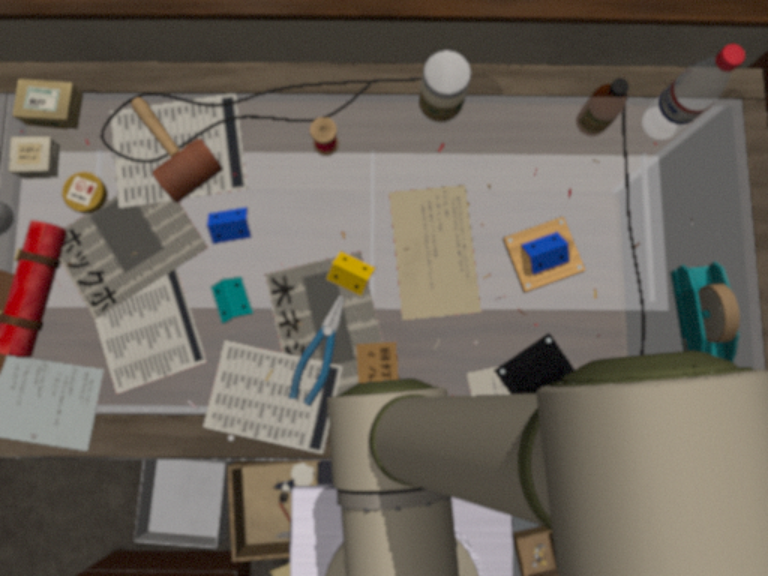

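View pics/s0.png

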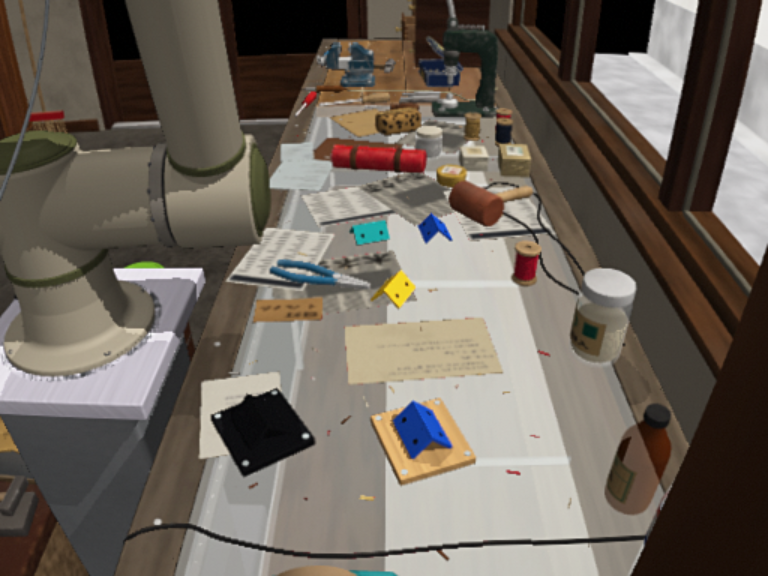

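Top view, display pixels: up is +x and left is +y.

Things that could be taken for the target:
- loose blue guard at (228,225)
- blue guard fixed on the wooden stand at (545,254)
- turquoise look-alike at (231,299)
- yellow guard at (352,273)

Things that could be taken for the stand are the wooden one at (545,254) and the black one at (536,365). I choose the loose blue guard at (228,225) and the wooden stand. Next I fit their poses by silhouette in both cameras and check with a close crop.

```bash
cat > fit.py <<'E'
from h import *
from scipy.optimize import minimize
a=36/2**.5; q=5*2**.5; H=29.0
# section outer/inner (x,z)
sec=[(0,H),(a,H-a),(a-q/2,H-a-q/2),(0,H-q),(-a+q/2,H-a-q/2),(-a,H-a)]
def pts(p,z0,L=60):
    x,y,w=p;c,s=np.cos(w),np.sin(w);o=[]
    for e in(-L/2,L/2):
        for u,z in sec:o.append((x+c*u-s*e,y+s*u+c*e,z+z0))
    return np.array(o)
faces=[(i,(i+1)%6,(i+1)%6+6,i+6) for i in range(6)]+[(0,1,2,3),(0,3,4,5),(6,7,8,9),(6,9,10,11)]
def gsil(cam,p,z0,box,S):
    P=np.array([proj(cam,X) for X in pts(p,z0)]);return raster(P,faces,box,S)
def raster(P,fs,box,S):
    x0,y0,x1,y1=box;m=np.zeros(((y1-y0)*S,(x1-x0)*S),np.uint8)
    for f in fs:
        Q=((P[list(f)]-[x0,y0]+.5)*S-.5)
        cv2.fillConvexPoly(m,np.round(Q*16).astype(np.int32),1,shift=4)
    return m
def soft(im,box,S):
    x0,y0,x1,y1=box
    c=cv2.resize(im[y0:y1,x0:x1],None,fx=S,fy=S,interpolation=cv2.INTER_CUBIC).astype(int)
    return c
def blue(c): r,g,b=c[...,0],c[...,1],c[...,2]; return ((b-np.maximum(r,g*1.1))>35).astype(np.uint8)
def fit(masks,z0,p0,S=8):
    # masks: list of (cam,box,mask)
    def cost(p):
        v=0
        for cam,box,m in masks:
            g=gsil(cam,p[:3],z0,box,S); v+=1-(g&m).sum()/max(1,(g|m).sum())
        return v
    best=None
    for w in p0[2]:
        sm=np.array([[p0[0]+i,p0[1]+j,w+k] for i,j,k in((0,0,0),(8,0,0),(0,8,0),(0,0,.3))])
        r=minimize(cost,sm[0],method="Nelder-Mead",options=dict(initial_simplex=sm,xatol=.02,fatol=1e-5))
        if best is None or r.fun<best.fun:best=r
    return best.x,best.fun
E
cat > run1.py <<'E'
from fit import *
t=np.load("top0.npy");s=np.load("side0.npy");S=8
ims={"top":t,"side":s}
B={"loose":dict(top=(130,130,176,172),side=(270,135,310,170)),"fixed":dict(top=(338,145,392,195),side=(250,255,315,320))}
vis=[]
for n,z0,p0 in(("loose",0,(533,258)),("fixed",12,(497,-225))):
    ms=[(c,B[n][c],blue(soft(ims[c],B[n][c],S))) for c in("top","side")]
    for sel in(ms,ms[:1],ms[1:]):
        p,f=fit(sel,z0,(p0[0],p0[1],np.linspace(-1.2,1.57,6)),S)
        print(n,[m[0] for m in sel],np.round(p[:2],1),np.round(np.degrees(p[2]),1),round(f,3))
        if len(sel)==2:
            for c,b,m in ms:
                im=soft(ims[c],b,S).clip(0,255).astype(np.uint8).copy()
                g=gsil(c,p,z0,b,S)
                for mm,col in((g,(255,0,0)),(m,(0,255,0))):
                    cs,_=cv2.findContours(mm,0,2);cv2.drawContours(im,cs,-1,col,1)
                vis.append(cv2.resize(im,(380,290)))
save(np.vstack([np.hstack(vis[:2]),np.hstack(vis[2:])]),"fit.png")
E
python3 run1.py
```

```text
Traceback (most recent call last):
  File "run1.py", line 9, in <module>
    p,f=fit(sel,z0,(p0[0],p0[1],np.linspace(-1.2,1.57,6)),S)
        ~~~^^^^^^^^^^^^^^^^^^^^^^^^^^^^^^^^^^^^^^^^^^^^^^^^^
  File "fit.py", line 35, in fit
    r=minimize(cost,sm[0],method="Nelder-Mead",options=dict(initial_simplex=sm,xatol=.02,fatol=1e-5))
  File "fit.py", line 30, in cost
    g=gsil(cam,p[:3],z0,box,S); v+=1-(g&m).sum()/max(1,(g|m).sum())
  File "fit.py", line 13, in gsil
    P=np.array([proj(cam,X) for X in pts(p,z0)]);return raster(P,faces,box,S)
                ~~~~^^^^^^^
  File "h.py", line 12, in proj
    c=ctrl.get_calibration(cam);x=np.array(c["R"])@np.array(X,float)+np.array(c["t"]);u=x[:2]/x[2]
ValueError: time passes only in moves, steps and waits
```

```bash
sed -i 's/^def ray/import functools\n@functools.cache\ndef cal(cam): return ctrl.get_calibration(cam)\ndef ray/; s/c=ctrl.get_calibration(cam)/c=cal(cam)/' h.py; time python3 run1.py
```

```text
loose ['top', 'side'] [537.6 264.3] 11.2 0.294
loose ['top'] [537.6 262.6] 14.8 0.148
loose ['side'] [537.6 266.4] 10.1 0.139
fixed ['top', 'side'] [ 495.6 -215.1] 20.1 0.237
fixed ['top'] [ 495.2 -216.3] 20.4 0.143
fixed ['side'] [ 495.8 -214.8] 19.1 0.092
real	0m11.613s
user	0m11.005s
sys	0m0.302s
```

View pics/fit.png

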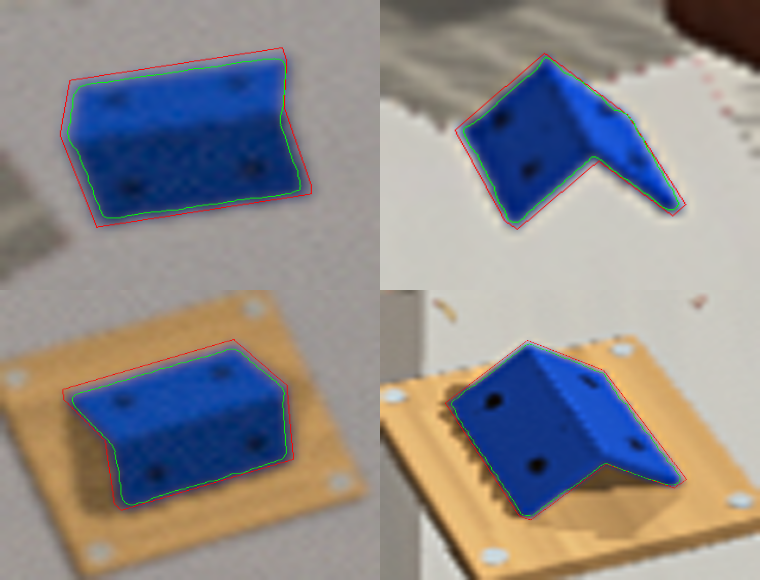

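The crop confirms the choice: plain blue loose guard at about (537,264) mm, yaw about 12.5°. The fixed guard sits on the wooden board at about (495.5,-215), yaw about 20°. The fitted outlines sit evenly around the masks in both views. I approach now.

Request:
{"method": "play_rows", "body": {
  "motion": [
    [[-28, -27, 3], [0, 0, 0]],
    [[-28, -27, 3], [0, 0, 0]],
    [[-28, -27, 3], [0, 0, 0]],
    [[-28, -27, 3], [0, 0, 0]],
    [[-28, -27, 3], [0, 0, 0]],
    [[-28, -27, 3], [0, 0, 0]],
    [[-28, -27, 3], [0, 0, 0]],
    [[-28, -27, 3], [0, 0, 0]],
    [[-28, -27, 3], [0, 0, 0]],
    [[-28, -27, 3], [0, 0, 0]],
    [[-28, -27, 3], [0, 0, 0]],
    [[-28, -27, 3], [0, 0, 0]],
    [[-28, -27, 3], [0, 0, 0]],
    [[-28, -27, 3], [0, 0, 0]],
    [[-28, -27, 3], [0, 0, 0]],
    [[-28, -27, 3], [0, 0, 0]],
    [[-28, -27, 3], [0, 0, 0]],
    [[-28, -27, 3], [0, 0, 0]],
    [[-28, -27, 3], [0, 0, 0]],
    [[-28, -27, 3], [0, 0, 0]]
  ],
  "fingers": 85,
  "squeeze": 40
}}

```text
time_s: 2.07
eef_pos: [503.4, 201.6, 171.1]
ee_rot: [-0.0, 0.809, -0.588, 0.0]
force: [0.6, -0.8, 0.4]
grip_width: 0.995
```

```bash
cat > go.py <<'E'
from h import *
from scipy.spatial.transform import Rotation as Ro
import sys
def go(x,y,z,yaw):
    s=ctrl.sense();q=s["ee_rot"];R=Ro.from_quat([q[1],q[2],q[3],q[0]])
    d=R.inv().apply(np.array([x,y,z])-s["eef_pos"])
    X=R.as_matrix()[:,0];T=np.array([np.cos(np.radians(yaw-90)),np.sin(np.radians(yaw-90)),0])
    G=np.column_stack([T,np.cross([0,0,-1],T),[0,0,-1]])
    print("pos",np.round(s["eef_pos"],1),"shift tool",np.round(d,1),"turn",np.round(np.degrees((R.inv()*Ro.from_matrix(G)).as_rotvec()),2),"F",np.round(s["force"],1),"w",round(s["grip_width"]*85.4,1),"t",s["time_s"])
if __name__=="__main__": go(*map(float,sys.argv[1:]))
E
python3 go.py 537.6 264.3 100 12.5
```

```text
pos [503.4 201.6 171.1] shift tool [-49.2 -51.8  71.1] turn [-0.01 -0.01  5.45] F [ 0.6 -0.8  0.4] w 85.0 t 2.0667
```

Request:
{"method": "play_rows", "body": {
  "motion": [
    [[-24.6, -25.9, 20], [0, 0, 0]],
    [[-24.6, -25.9, 20], [0, 0, 0]],
    [[0, 0, 25], [0, 0, 5.45]],
    [[0, 0, 25], [0, 0, 0]],
    [[0, 0, 21], [0, 0, 0]],
    [[0, 0, 0], [0, 0, 0]],
    [[0, 0, 0], [0, 0, 0]]
  ]
}}

```text
time_s: 2.65
eef_pos: [537.0, 262.1, 60.1]
ee_rot: [0.001, 0.78, -0.626, -0.0]
force: [-0.1, 0.7, 0.9]
grip_width: 0.996
```

```bash
python3 - <<'E'
from fit import *
from go import go
go(537.6,264.3,10,12.5)
v=[]
for c in("top","side"):
    im=ctrl.capture(c);np.save(c+"1.npy",im)
    u,w=proj(c,(537,264,25)).astype(int)
    k=im[max(0,w-48):w+48,u-48:u+48];v.append(cv2.resize(k,(390,390),interpolation=cv2.INTER_CUBIC));print(u,w)
save(np.hstack(v),"a1.png")
E
```

```text
pos [537.  262.1  60.1] shift tool [-2.  -1.2 50.1] turn [ 0.08 -0.   -0.03] F [-0.1  0.7  0.9] w 85.1 t 2.65
150 147
289 147
```

View pics/a1.png

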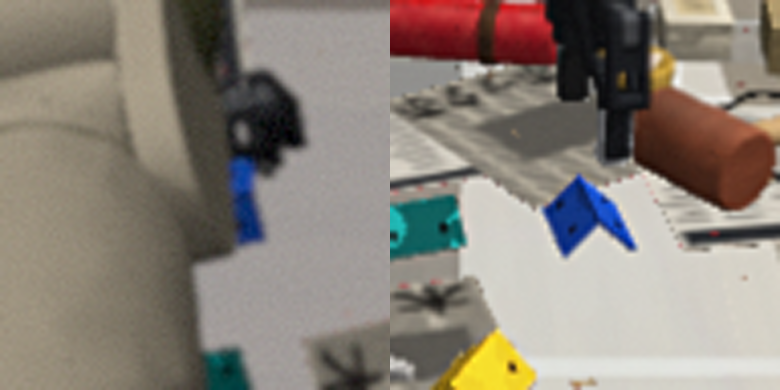

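Request:
{"method": "play_rows", "body": {
  "motion": [
    [[-2, -1.2, 12], [0, 0, 0]],
    [[0, 0, 15], [0, 0, 0]],
    [[0, 0, 15], [0, 0, 0]],
    [[0, 0, 10], [0, 0, 0]],
    [[0, 0, 0], [0, 0, 0]]
  ]
}}

```text
time_s: 3.17
eef_pos: [537.1, 264.2, 6.5]
ee_rot: [0.001, 0.78, -0.626, -0.001]
force: [0.4, 0.3, -0.2]
grip_width: 0.995
```

Request:
{"method": "play_rows", "body": {
  "motion": [
    [[0, 0, 0], [0, 0, 0]],
    [[0, 0, 0], [0, 0, 0]],
    [[0, 0, 0], [0, 0, 0]],
    [[0, 0, 0], [0, 0, 0]],
    [[0, 0, 0], [0, 0, 0]],
    [[0, 0, 0], [0, 0, 0]],
    [[0, 0, 0], [0, 0, 0]],
    [[0, 0, 0], [0, 0, 0]]
  ],
  "fingers": 50
}}

```text
time_s: 3.83
eef_pos: [538.5, 264.7, 9.7]
ee_rot: [-0.001, 0.78, -0.626, 0.001]
force: [-2.1, 0.8, 6.1]
grip_width: 0.69
```

Request:
{"method": "play_rows", "body": {
  "motion": [
    [[0, 0, -15], [0, 0, 0]],
    [[0, 0, -25], [0, 0, 0]],
    [[0, 0, -25], [0, 0, 0]],
    [[0, 0, -25], [0, 0, 0]],
    [[0, 0, 0], [0, 0, 0]]
  ]
}}

```text
time_s: 4.25
eef_pos: [540.2, 265.1, 103.8]
ee_rot: [-0.004, 0.78, -0.626, 0.003]
force: [0.5, 0.6, -0.1]
grip_width: 0.687
```

```bash
python3 - <<'E'
from fit import *
from go import go
go(495.6,-215,140,20)
s=ctrl.sense();x,y,z=s["eef_pos"]
im=ctrl.capture("side");np.save("side2.npy",im)
u,w=proj("side",(x,y,z)).astype(int)
k=im[max(0,w-40):w+40,u-50:u+50];print(u,w)
save(cv2.resize(k,None,fx=5,fy=5,interpolation=cv2.INTER_CUBIC),"a2.png")
E
```

```text
pos [540.2 265.1 103.8] shift tool [459.1 147.  -37.7] turn [-0.52 -0.01 -7.52] F [ 0.5  0.6 -0.1] w 58.7 t 4.25
291 119
```

View pics/a2.png

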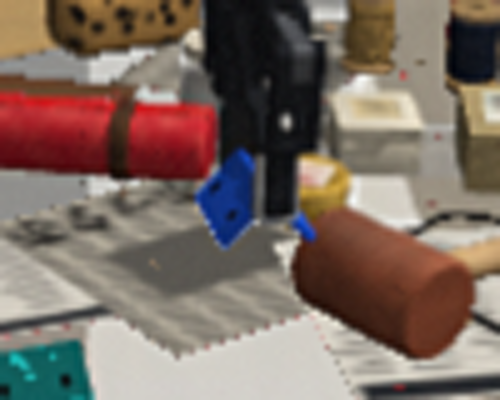

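Held: the side crop shows the blue guard between the fingers, ridge up, near crop pixel (230,200), with the opening at 58.7 mm. I carry it to the stand.

Request:
{"method": "play_rows", "body": {
  "motion": [
    [[17.3, 5.3, 0], [0, 0, 0]],
    [[35.3, 11.3, 0], [0, 0, 0]],
    [[35.3, 11.3, 0], [0, 0, 0]],
    [[35.3, 11.3, 0], [0, 0, 0]],
    [[35.3, 11.3, 0], [0, 0, 0]],
    [[35.3, 11.3, 0], [0, 0, 0]],
    [[35.3, 11.3, 0], [0, 0, 0]],
    [[35.3, 11.3, 0], [0, 0, 0]],
    [[35.3, 11.3, 0], [0, 0, 0]],
    [[35.3, 11.3, 0], [0, 0, 0]],
    [[35.3, 11.3, 0], [0, 0, 0]],
    [[35.3, 11.3, 0], [0, 0, 0]],
    [[35.3, 11.3, 0], [0, 0, 0]],
    [[18, 6, 0], [0, 0, 0]],
    [[0, 0, 0], [0, 0, -3.5]],
    [[0, 0, 0], [0, 0, -4]],
    [[0, 0, 0], [0, 0, 0]],
    [[0, 0, 0], [0, 0, 0]]
  ]
}}

```text
time_s: 5.8
eef_pos: [493.3, -215.2, 97.7]
ee_rot: [-0.0, 0.818, -0.575, -0.001]
force: [0.4, -0.4, -1.1]
grip_width: 0.686
```

```bash
cat > look.py <<'E'
from fit import *
from go import go
import sys
n=sys.argv[1];go(495.6,-215,80,20)
v=[]
for c in("side","top"):
    im=ctrl.capture(c);np.save(c+n+".npy",im)
    u,w=proj(c,(495,-215,60)).astype(int)
    k=im[max(0,w-60):w+60,max(0,u-45):u+45];v.append(cv2.resize(k,(390,520),interpolation=cv2.INTER_CUBIC));print(c,u-45,w-60)
save(np.hstack(v),"a%s.png"%n)
E
python3 look.py 3
```

```text
pos [ 493.3 -215.2   97.7] shift tool [ 0.7 -2.2 17.7] turn [ 0.03  0.05 -0.14] F [ 0.4 -0.4 -1.1] w 58.6 t 5.8
side 236 209
top 323 103
```

View pics/a3.png

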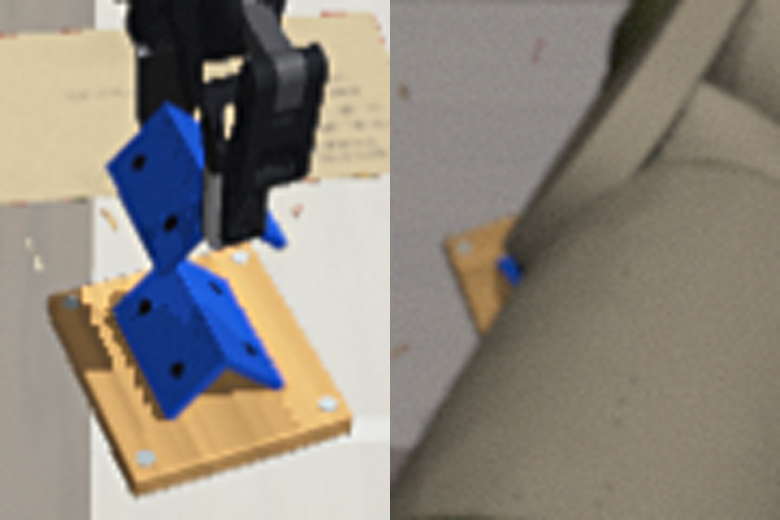

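```bash
python3 - <<'E'
from fit import *
im=np.load("side3.npy");b=(236,209,326,329)
def P(p,z0): return np.round((np.array([proj("side",X) for X in pts(p,z0)])-[b[0],b[1]]+.5)*390/90,0).astype(int)
w=np.radians(20)
big=cv2.resize(im[b[1]:b[3],b[0]:b[2]],None,fx=6,fy=6,interpolation=cv2.INTER_CUBIC).copy()
for p,z0,col in(((493.3,-215.2,w),88,(255,0,0)),((495.6,-215,w),12,(0,255,0))):
    print(P(p,z0).tolist())
    Q=((np.array([proj("side",X) for X in pts(p,z0)])-[b[0],b[1]]+.5)*6).astype(int)
    for i,j in((0,1),(0,5),(6,7),(6,11),(0,6),(1,7),(5,11)): cv2.line(big,Q[i].tolist(),Q[j].tolist(),col,1,cv2.LINE_AA)
save(big[:600],"a4.png")
E
```

```text
[[231, 206], [294, 241], [285, 250], [230, 221], [170, 281], [161, 276], [167, 100], [228, 137], [219, 146], [167, 115], [111, 173], [103, 168]]
[[229, 355], [288, 383], [279, 391], [228, 368], [172, 422], [164, 419], [170, 248], [227, 277], [218, 286], [169, 261], [117, 313], [109, 309]]
```

View pics/a4.png

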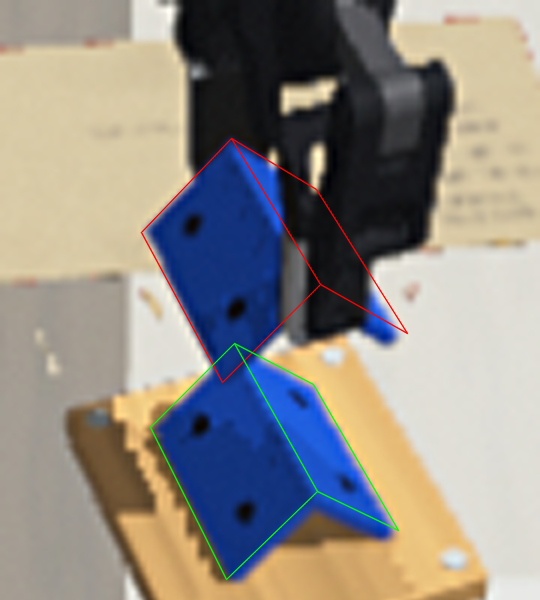

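```bash
cat > fit2.py <<'E'
from fit import *
im=np.load("side3.npy");b=(236,209,326,329);S=6
M=blue(soft(im,b,S));h,wd=M.shape
yy,xx=np.mgrid[:h,:wd]
fx=gsil("side",(495.6,-215,np.radians(20)),12,b,S);fx=cv2.dilate(fx,np.ones((13,13)))
D=(fx>0)|(yy>400)|((xx>268)&(xx<372)&(yy<345))|((xx>=372)&(yy<285))
def sil(p):
    x,y,w,roll,z0=p;X=pts((0,0,0),0)-[0,0,20];c,s=np.cos(roll),np.sin(roll)
    X=X@np.array([[c,0,s],[0,1,0],[-s,0,c]]).T+[0,0,20]
    c,s=np.cos(w),np.sin(w);X=X@np.array([[c,-s,0],[s,c,0],[0,0,1]]).T+[x,y,z0]
    return raster(np.array([proj("side",q) for q in X]),faces,b,S)
def run(free,p0,z0):
    def full(v):
        p=np.array(p0+[z0],float);p[free]=v;return p
    def cost(v):
        g=sil(full(v));k=~D;return 1-((g&M)*k).sum()/((g|M)*k).sum()
    step=np.array([6,6,.15,.15,5])[free];v0=np.array(p0+[z0],float)[free]
    sm=np.vstack([v0]+[v0+np.eye(len(free))[i]*step[i] for i in range(len(free))])
    r=minimize(cost,v0,method="Nelder-Mead",options=dict(initial_simplex=sm,xatol=.01,fatol=1e-5,maxiter=800))
    p=full(r.x);print(free,np.round(p[:2],1),"yaw,roll",np.round(np.degrees(p[2:4]),1),"z",round(p[4],1),"cost",round(r.fun,4));return p
p0=[493.3,-215.2,np.radians(20),0.]
run([0,1],p0,88);run([0,1,2],p0,88);run([0,1,3],p0,88);p=run([0,1,2,3],p0,88);run([0,1,2,3,4],p0,88)
E
python3 fit2.py
```

```text
[0, 1] [ 494.  -215.5] yaw,roll [20.  0.] z 88.0 cost 0.0983
[0, 1, 2] [ 493.7 -214.2] yaw,roll [17.3  0. ] z 88.0 cost 0.0914
[0, 1, 3] [ 494.3 -214.9] yaw,roll [20.   3.7] z 88.0 cost 0.0962
[0, 1, 2, 3] [ 493.9 -214.3] yaw,roll [18.7  1.5] z 88.0 cost 0.0922
[0, 1, 2, 3, 4] [ 494.  -195.5] yaw,roll [17.4 -0.7] z 70.3 cost 0.0574
```

The held and fixed outlines agree with the TCP to about 1 mm, so I make a small correction and lower to about 7 mm above seated.

Request:
{"method": "play_rows", "body": {
  "motion": [
    [[0.8, -1.7, 10], [0, 0, 0]],
    [[0, 0, 15], [0, 0, 0]],
    [[0, 0, 15], [0, 0, 0]],
    [[0, 0, 13], [0, 0, 0]],
    [[0, 0, 7], [0, 0, 0]],
    [[0, 0, 0], [0, 0, 0]],
    [[0, 0, 0], [0, 0, 0]],
    [[0, 0, 0], [0, 0, 0]]
  ]
}}

```text
time_s: 6.57
eef_pos: [495.8, -215.7, 38.8]
ee_rot: [0.0, 0.819, -0.574, 0.0]
force: [0.3, -0.7, -1.2]
grip_width: 0.687
```

```bash
python3 look.py 5
```

```text
pos [ 495.8 -215.7   38.8] shift tool [ -0.7  -0.1 -41.2] turn [-0.03 -0.05 -0.03] F [ 0.3 -0.7 -1.2] w 58.7 t 6.5667
side 236 209
top 323 103
```

View pics/a5.png

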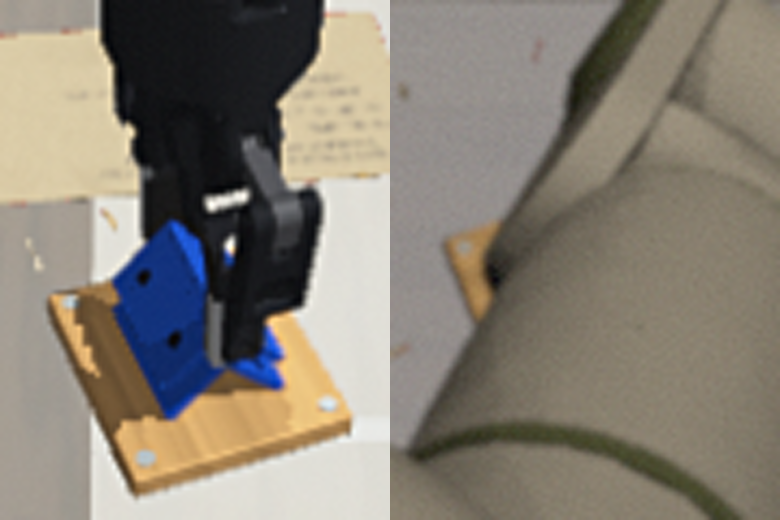

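It lines up. The held guard's left edge is at crop (115,285) to (165,360), directly above the fixed guard. I lower slowly and watch the force.

Request:
{"method": "play_rows", "body": {
  "motion": [
    [[0, 0, 2], [0, 0, 0]],
    [[0, 0, 2], [0, 0, 0]],
    [[0, 0, 0], [0, 0, 0]],
    [[0, 0, 0], [0, 0, 0]]
  ]
}}

```text
time_s: 7.0
eef_pos: [495.6, -215.8, 34.4]
ee_rot: [0.0, 0.819, -0.574, 0.0]
force: [0.0, -2.1, -0.0]
grip_width: 0.685
```

Request:
{"method": "play_rows", "body": {
  "motion": [
    [[0, 0, 1.5], [0, 0, 0]],
    [[0, 0, 1.5], [0, 0, 0]],
    [[0, 0, 0], [0, 0, 0]],
    [[0, 0, 0], [0, 0, 0]]
  ]
}}

```text
time_s: 7.33
eef_pos: [495.8, -215.8, 31.7]
ee_rot: [0.0, 0.819, -0.574, 0.001]
force: [0.7, -1.2, 5.2]
grip_width: 0.687
```

Request:
{"method": "play_rows", "body": {
  "motion": [
    [[0, 0, 1], [0, 0, 0]],
    [[0, 0, 0], [0, 0, 0]],
    [[0, 0, 0], [0, 0, 0]]
  ]
}}

```text
time_s: 7.58
eef_pos: [496.0, -215.8, 31.1]
ee_rot: [-0.0, 0.819, -0.574, 0.001]
force: [-0.1, 0.1, 8.7]
grip_width: 0.688
```

Request:
{"method": "play_rows", "body": {
  "motion": [
    [[0, 0, 1], [0, 0, 0]],
    [[0, 0, 0], [0, 0, 0]],
    [[0, 0, 0], [0, 0, 0]]
  ]
}}

```text
time_s: 7.83
eef_pos: [496.1, -215.8, 30.5]
ee_rot: [-0.0, 0.819, -0.574, 0.001]
force: [-0.8, 0.9, 11.9]
grip_width: 0.686
```

Request:
{"method": "play_rows", "body": {
  "motion": [
    [[0, 0, 0], [0, 0, 0]],
    [[0, 0, 0], [0, 0, 0]],
    [[0, 0, 0], [0, 0, 0]],
    [[0, 0, 0], [0, 0, 0]],
    [[0, 0, 0], [0, 0, 0]]
  ],
  "fingers": 72
}}

```text
time_s: 8.25
eef_pos: [495.3, -215.4, 29.0]
ee_rot: [-0.0, 0.819, -0.574, -0.0]
force: [0.2, -0.5, -0.3]
grip_width: 0.843
```

Request:
{"method": "play_rows", "body": {
  "motion": [
    [[0, 0, -10], [0, 0, 0]],
    [[0, 0, -25], [0, 0, 0]],
    [[0, 0, -35], [0, 0, 0]],
    [[0, 0, -35], [0, 0, 0]],
    [[-30, -20, -20], [0, 0, 0]],
    [[-35, -20, 0], [0, 0, 0]],
    [[-35, -20, 0], [0, 0, 0]],
    [[-35, -20, 0], [0, 0, 0]],
    [[-35, -20, 0], [0, 0, 0]],
    [[-35, -20, 0], [0, 0, 0]],
    [[0, 0, 0], [0, 0, 0]]
  ]
}}

```text
time_s: 9.17
eef_pos: [538.3, 24.1, 155.1]
ee_rot: [-0.001, 0.821, -0.571, -0.0]
force: [0.7, -0.7, -1.5]
grip_width: 0.844
```

```bash
python3 - <<'E'
from fit import *
from go import go
go(495.6,-215,80,20)
S=8;B=dict(top=(338,140,392,195),side=(250,245,315,320));v=[];ms=[]
for c in("top","side"):
    im=ctrl.capture(c);np.save(c+"6.npy",im);ms.append((c,B[c],blue(soft(im,B[c],S))))
    v.append(soft(im,B[c],S).clip(0,255).astype(np.uint8).copy())
for sel in(ms,ms[:1],ms[1:]):
  for z in (19,24):
    p,f=fit(sel,z,(495,-215,[.2,.35,.5]),S);print(z,np.round(p[:2],1),np.round(np.degrees(p[2]),1),round(f,3))
for k,(c,b,m) in enumerate(ms):
    for z,col in((12,(0,255,0)),(19,(255,0,0))):
        cs,_=cv2.findContours(gsil(c,(495.5,-215.2,np.radians(20)),z,b,S),0,2);cv2.drawContours(v[k],cs,-1,col,1)
    v[k]=cv2.resize(v[k],None,fx=.9,fy=.9)
h=max(x.shape[0] for x in v);v=[cv2.copyMakeBorder(x,0,h-x.shape[0],0,0,0) for x in v]
im=np.hstack(v);save(cv2.resize(im,None,fx=min(1,790/im.shape[1]),fy=min(1,790/im.shape[1])),"a6.png")
E
```

```text
pos [538.3  24.1 155.1] shift tool [209.5 123.1  74.7] turn [-0.07  0.06  0.31] F [ 0.7 -0.7 -1.5] w 72.0 t 9.1667
19 [ 495.3 -217. ] 19.8 0.241
24 [ 493.2 -216.7] 20.7 0.394
19 [ 495.1 -214.9] 22.3 0.141
24 [ 493.4 -214.3] 22.6 0.15
19 [ 495.9 -218.6] 20.1 0.069
24 [ 495.5 -223.2] 19.8 0.066
```

View pics/a6.png

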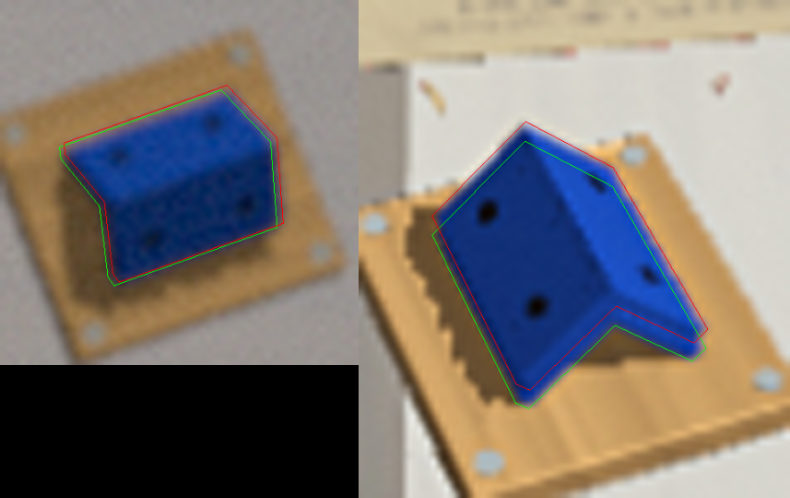

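The guard sits over the fixed one with the legs parallel, and the ridge and far edges follow the red z=19 outline, e.g. at (525,122) side and (228,88) top. As a numeric check I fit the seat height and along-ridge offset with a union-of-two model.

```bash
python3 - <<'E'
from fit import *
S=8;B=dict(top=(338,140,392,195),side=(250,245,315,320))
for cams in(["side"],["top","side"]):
    ms=[(c,B[c],blue(soft(np.load(c+"6.npy"),B[c],S))) for c in cams]
    ms0=[(c,B[c],blue(soft(np.load(c+"0.npy"),B[c],S))) for c in cams]
    f0,_=fit(ms0,12,(495,-215,[.35]),S)
    def cost(v):
        t=0
        for c,b,m in ms:
            g=gsil(c,f0,12,b,S)|gsil(c,(v[0],v[1],v[2]),v[3],b,S);t+=1-(g&m).sum()/(g|m).sum()
        return t
    v0=np.array([*f0,19.]);sm=np.vstack([v0]+[v0+d for d in np.diag([4,4,.15,5])])
    r=minimize(cost,v0,method="Nelder-Mead",options=dict(initial_simplex=sm,xatol=.02,fatol=1e-5,maxiter=600))
    d=r.x[:2]-f0[:2];w=f0[2]
    print(cams,"fixed",np.round(f0,2),"z",round(r.x[3],1),"dyaw",round(np.degrees(r.x[2]-w),1),"across",round(d@[np.cos(w),np.sin(w)],1),"along",round(d@[-np.sin(w),np.cos(w)],1),round(r.fun,3),"cost at nominal",round(cost(v0),3))
E
```

```text
['side'] fixed [ 4.9546e+02 -2.1568e+02  3.6000e-01] z 15.0 dyaw -1.2 across 1.2 along 2.2 0.074 cost at nominal 0.093
['top', 'side'] fixed [ 4.9561e+02 -2.1578e+02  3.6000e-01] z 16.4 dyaw -1.0 across 0.1 along 1.3 0.227 cost at nominal 0.272
```

```bash
python3 -c "
from rig import ctrl
print(ctrl.finish_job())"
```

```text
the job is handed in; nothing more can be done
None
```

The loose blue guard is nested over the fixed blue guard on the wooden stand, let go, and the job is handed in. I gripped it end to end, carried it over and lowered it with at most about 12 N contact force. The arm was retracted clear before hand-in, at about 9 s of the 35 s allowed. I did not touch the yellow guard, the turquoise guard or the black stand.

**Last checks:**
- **Seating:** the outlines in both final pictures follow the fully seated pose. I did not press down afterwards to confirm it.
- **Ends and legs:** the two-camera fit puts the guard about 0.1 mm off across the ridge, about 1.3 mm along it (2.2 mm by the side camera alone), and about 1° in yaw.

**Disagreements:**
- **Fitted height:** it came out at 15 to 16 mm instead of 19 mm. The guard cannot sit lower than seated, so I put this down to fit bias; there was no sign of it sitting high.
- **Contact on lowering:** contact came 2 to 3 mm higher than I expected from the grasp height.

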